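# Level the specimen balance

### The job

The balance on the museum desk stands out of level. Turn its two foot screws, the black winged knobs at two of its corners, as far as each needs until the bubble of each tube vial lies between the two black marks of its vial, then let go.

Things in the scene. Friction and masses are not known exactly. Their poses are not given: they have to be found in the camera images.
- screw_a_grip (a point): Foot screw A, at the balance's far right corner as the robot sees it: point on its axis in the black wing, 78 mm above the desk. The wing is a bar 44 mm long, 14 thick, from 17 mm below this point to 11 above, on a 42 mm aluminium disc. Axes: x along the bar, y through its thickness, z up the screw's axis; they turn with the knob. Travel 1.6 rad each way from level; stiff (0.08 N m), stays where left.
- screw_b_grip (a point): Foot screw B, at the near left corner: same knob, sizes, axes, travel and stiffness as screw A. The balance: plate 200 x 286 mm with white housing and steel pan, top 53 mm above the desk, square to the robot within 15 degrees; its fixed foot (low steel cap) is at the near right corner, 140 mm from A and 210 mm from B.
- bubble_a (a joint): Bubble of vial A, the tube level (88 x 24 mm, steel trough, yellow-green face, 48 mm above the desk) between the fixed foot and screw A. Pale bubble 16 mm long; black marks 14 mm either side of the middle. Value: m from the middle, positive towards screw A. Turning screw A clockwise from above moves it +16 mm per rad, anticlockwise -16; screw B does not move it.
- bubble_b (a joint): Bubble of vial B, a like tube level between the fixed foot and screw B. Value: m from the middle, positive towards screw B. Turning screw B clockwise from above moves it +16 mm per rad, anticlockwise -16; screw A does not move it.

How it is judged:
At the end, for the whole second after the job is handed in: Both bubbles lie between the black marks of their vials: each is within 5.5 mm of its vial's middle (value of joint bubble_a between -0.0055 and 0.0055 m and value of joint bubble_b between -0.0055 and 0.0055 m); the robot touches nothing.
It also fails if it takes over 45 s, if anything falls off the work surface, if the arm or the gripper's body presses on something with over 40 N, if the wrist force passes 120 N, or if a joint passes its speed limit or range.

### The arm

A 7-joint arm with a two-finger parallel gripper is mounted at the origin on the work surface. World frame = base frame: x ahead of the robot, y to its left, z up, the work surface at z = 0. Lengths are in m, angles in rad, forces in N, time in s.
With the tool pointing down it reaches from about 0.425 to 0.95 m from the base axis. Payload 4.7 kg.
Tool frame: the origin (TCP) lies between the finger pads; the fingertips stand 25 mm ahead of it and the grasp point (between the pads) lies 6 mm ahead of it; x points along the fingers, z is the direction in which the jaws open and shut, and the axes are right-handed (so a half turn about x gives the same grasp; the last joint's range is limited). The gripper opens to 85 mm and grips with 20 to 120 N. Pads are 22 mm wide; open, the fingers measure 114 mm over their backs; the gripper's body (76 mm by 85 mm) begins 54 mm behind the grasp point. The pads swing forward as they close: fully open they stand 13 mm farther back than shut.
Start: joints at [1.123, 0.469, -0.049, 1.532, 0.024, 1.141, -0.082], TCP at [0.275, -0.617, 0.256] pointing down, gripper open.
Joint ranges: [-2.59, 2.59], [-0.33, 1.99], [-1.39, 1.29], [0.1, 2.45], [-1.04, 4.18], [0.21, 1.99], [-2.66, 2.66]. Speed limits (rad/s): [2.57, 2.57, 3.14, 3.14, 3.14, 3.14, 3.14].

### API

Orientations are given as a 3x3 rotation matrix whose columns are the frame's x, y, z axes.
In Python, from rig import * gives the robot as it stands. Calls block until the motion is done:
- movep(position, orientation): joint-space move of the TCP to a pose.
- move_l(position, attitude=None, feed=0.15, until_force=None): straight line of the TCP; attitude=None keeps the orientation; feed is the mean speed in m/s. With until_force (N) it stops when the force on the tool has changed by that much, and returns True; else False.
- move_joints(angles): joint-space move.
- command_gripper(opening, newtons=None): finger opening in m; newtons is the grip in N (None keeps the last); returns when the fingers have stopped.
- sleep(seconds).
- inverse_kinematics(position, orientation): joint angles nearest the present ones, or None.
- sense(): the state.
- camera(name): name is "side" or "top" or "wrist"; returns (picture, depth): 384x512x3 uint8, red, green, blue; 384x512 float32, m along the optical axis (not along the pixel's ray), 0 where there is no reading.
- camera_params(name): a dict with "K" (3x3 intrinsics, pixels), "position" and "rotation" of the camera in the world; the wrist camera has in their place "tool_from_camera" (4x4, takes a point from camera to tool coordinates, whose origin is the TCP and whose axes are the tool frame's). Camera axes: x right, y down, z forward; pixel columns grow to the right and rows downward; lengths in m; the calibration is good to about 2 mm. A picture is of the moment at which its call begins: read the wrist's pose just before it. camera_params takes no time and is no camera call.
A pose or a line that the arm cannot do raises Unreachable and nothing moves.
- finish_job(): hands the job in, once; it reports no verdict.
The state is a dict: "time_s": time; "joint_pos": joint angles; "qd": joint speeds; "joint_efforts": joint torques, N m; "position": TCP position; "tcp_rot": TCP orientation; "wrist_force": force on the tool from outside, world axes, zero at the start; "ft_torque": the same for the moment, N m; "finger_gap": finger opening in m.
Only numpy, scipy, OpenCV 4.12 (cv2) and the standard library are available. Lean on these libraries where they do the work, as an engineer would, in place of code of your own. Each camera call takes 0.05 s, during which the arm holds its last target. There are 200 camera calls.

## Working session

There is one attempt and no reset: what is moved stays moved. The work goes in short steps, each a Python script; the robot and the scene stay as the last script left them, time stands still between calls to the robot, and variables do not carry over. Pictures are saved under pics/ and viewed, about 8 in all and at most 12, crops included, and the job is handed in when it is done.

```bash
mkdir -p pics
python3 - <<'E'
from rig import *
import cv2,numpy as np
p,d=camera("top"); np.savez('top.npz',p=p,d=d)
cv2.imwrite('pics/top.png',cv2.resize(p[:,:,::-1],(800,600),interpolation=cv2.INTER_CUBIC))
c=camera_params("top");print(c);print(camera_params("wrist"));s=sense();print(s['time_s'],s['tcp_rot'])
E
```

```text
{'K': array([[433.50914205,   0.        , 257.15545935],
       [  0.        , 433.50914205, 193.23268838],
       [  0.        ,   0.        ,   1.        ]]), 'position': array([0.49732657, 0.02321886, 0.74748437]), 'rotation': array([[-0.02486817, -0.99455749,  0.10117797],
       [-0.99967361,  0.0253325 ,  0.00330676],
       [-0.00585186, -0.10106271, -0.99486285]])}
{'K': array([[344.7718279 ,   0.        , 258.48530379],
       [  0.        , 344.7718279 , 192.50513718],
       [  0.        ,   0.        ,   1.        ]]), 'tool_from_camera': array([[-2.67636382e-04, -2.90927225e-01,  9.56745148e-01,
        -1.18185109e-01],
       [ 4.50662380e-04, -9.56745120e-01, -2.90927091e-01,
         7.40853518e-02],
       [ 9.99999863e-01,  3.53306372e-04,  3.87169758e-04,
        -5.33003162e-04],
       [ 0.00000000e+00,  0.00000000e+00,  0.00000000e+00,
         1.00000000e+00]])}
0.05 [[-8.80470795e-04  9.13551625e-01  4.06721839e-01]
 [ 1.78895677e-03  4.06722784e-01 -9.13549876e-01]
 [-9.99998012e-01 -7.67461975e-05 -1.99241190e-03]]
```

View pics/top.png

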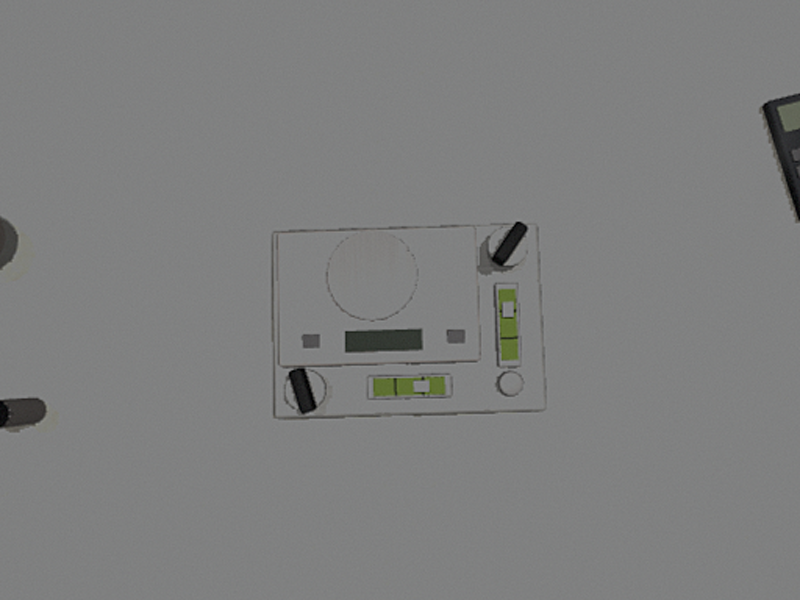

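The top view shows screw A at about (510,244), screw B at (302,391), vial A at (508,325) with its bubble up towards A, and vial B at (410,386) with its bubble right, towards the fixed foot. I'll enlarge it to measure.

Run:
```python
import cv2,numpy as np
p=np.load('top.npz')['p'][:,:,::-1]
a=cv2.resize(p[138:243,300:350],None,fx=5.6,fy=5.6,interpolation=cv2.INTER_CUBIC)
b=cv2.resize(p[228:270,175:295],None,fx=4,fy=4,interpolation=cv2.INTER_CUBIC)
o=np.zeros((600,800,3),np.uint8);o[:a.shape[0],:a.shape[1]]=a;o[:b.shape[0],300:300+b.shape[1]]=b
cv2.imwrite('pics/crop.png',cv2.convertScaleAbs(o,alpha=1.4))
```

```text
(no output)
```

View pics/crop.png

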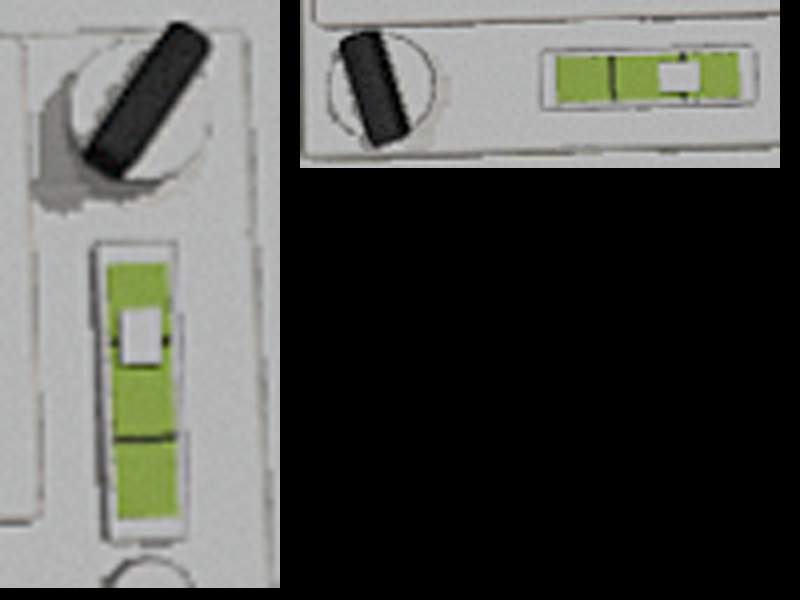

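Vial A has marks at y=341 and 438 and its bubble at 337, so it reads about +15.2 mm: turn A anticlockwise by 0.95 rad. Vial B has marks at x=613 and 683 and its bubble at 679, so it reads about -12.4 mm: turn B clockwise by 0.775 rad. Next I go above A and take a closer look with the wrist camera.

```bash
cat > h.py <<'E'
from rig import *
import cv2,numpy as np
def ray(K,R,t,u,v,z):
    d=R@np.linalg.inv(K)@[u,v,1]; return t+d*(z-t[2])/d[2]
def top(u,v,z=0.089):
    c=camera_params("top"); return ray(c['K'],c['rotation'],c['position'],u,v,z)
def rot(bar,flip=False):  # tool down, jaws across a bar at angle `bar`
    a=bar+np.pi/2+(np.pi if flip else 0)
    x=np.array([0,0,-1.]);z=np.array([np.cos(a),np.sin(a),0]);return np.stack([x,np.cross(z,x),z],1)
def wristcam():
    s=sense();p,d=camera("wrist");c=camera_params("wrist");T=c['tool_from_camera']
    R=s['tcp_rot']@T[:3,:3];t=s['position']+s['tcp_rot']@T[:3,3]
    return p,d,c['K'],R,t
def refine(guess,name):
    p,d,K,R,t=wristcam()
    v,u=np.indices(d.shape); P=np.stack([(u-K[0,2])*d/K[0,0],(v-K[1,2])*d/K[1,1],d],-1)@R.T+t
    m=(p.max(2)<60)&(abs(P[...,2]-0.089)<0.006)&(np.hypot(P[...,0]-guess[0],P[...,1]-guess[1])<.04)
    q=(P[m][:,:2]*1e4).astype(np.float32); r=cv2.minAreaRect(q); b=cv2.boxPoints(r)/1e4
    e=[b[1]-b[0],b[2]-b[1]]; e.sort(key=np.linalg.norm); l=e[1]
    ang=(np.arctan2(l[1],l[0])+np.pi/2)%np.pi-np.pi/2
    print(name,m.sum(),'ctr',np.array(r[0])/1e4,'size',np.linalg.norm(e,axis=1),'ang',ang,'z',np.median(P[m][:,2]))
    o=p[:,:,::-1].copy();o[m]=(0,0,255);cv2.imwrite(f'pics/{name}.png',o)
    return np.array(r[0])/1e4,ang
E
python3 - <<'E'
from h import *
A=top(326.4,155.9);B=top(194,250);print(A,B)
q0=sense()['joint_pos']
for n,P,a in(('A',A,-.58),('B',B,.3)):
  for f in(0,1): print(n,f,inverse_kinematics([P[0],P[1],.2],rot(a,f)))
movep([A[0],A[1],.2],rot(-.58,0) if abs(inverse_kinematics([A[0],A[1],.2],rot(-.58,0))[6])<abs(inverse_kinematics([A[0],A[1],.2],rot(-.58,1))[6]) else rot(-.58,1))
refine(A,'wA');s=sense();print(s['time_s'],s['joint_pos'])
E
```

```text
[ 0.61930764 -0.08255082  0.089     ] [0.48069861 0.12275907 0.089     ]
A 0 [ 0.57185149  0.5393677  -0.71532633  1.68920406  0.39576295  1.06289221
  0.72157075]
A 1 [ 0.16288794  0.44280385 -0.13239368  1.71436974  0.06775768  0.98886788
 -2.14494319]
B 0 [ 0.61167851  0.53712711 -1.24415821  1.96673169  0.58643727  1.06690653
  0.9768305 ]
B 1 [ 0.28728447  0.3306401  -0.74977589  1.98012446  0.27870997  0.93427804
 -1.87406357]
wA 1122 ctr [ 0.62153457 -0.08152671] size [0.01359107 0.04257927] ang -0.61377037 z 0.09018487084660295
2.375 [ 0.57306542  0.5393938  -0.71387827  1.68893321  0.39591339  1.06297603
  0.72150778]
```

View pics/wA.png

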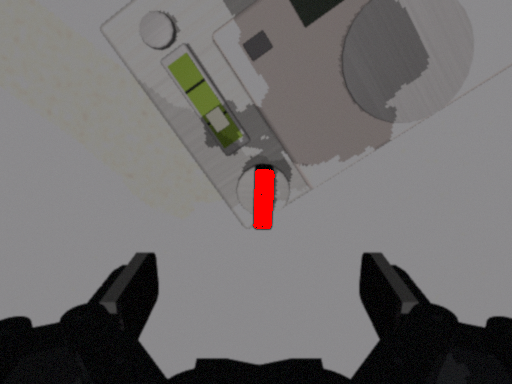

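The wrist view puts bar A at about (263,198), with a 13.6 x 42.6 mm mask that matches the wing. I grip it and turn +0.95 rad, anticlockwise.

```bash
cat >> h.py <<'E'
def yaw():
    z=sense()['tcp_rot'][:,2]; return np.arctan2(z[1],z[0])
def wrap(a): return (a+np.pi)%(2*np.pi)-np.pi
def turn(c,ang,dyaw,flip=False):
    R=rot(ang,flip); y0=yaw(); q=np.array(sense()['joint_pos'])
    q[6]+=.1; move_joints(q); sgn=np.sign(wrap(yaw()-y0))
    move_l([c[0],c[1],.13],R); move_l([c[0],c[1],.090],R,feed=.08)
    command_gripper(0.0,50); s=sense();print('gap',s['finger_gap'],'F',s['wrist_force'],s['position'])
    y0=yaw();q=np.array(s['joint_pos'])
    for k in range(1,7):
        qq=q.copy();qq[6]+=sgn*dyaw*k/6;move_joints(qq)
    sleep(.2);s=sense();print('turned',wrap(yaw()-y0),'F',s['wrist_force'],'T',s['ft_torque'],s['position'])
    command_gripper(0.06); p=s['position']; move_l([p[0],p[1],.2])
E
python3 - <<'E'
from h import *
turn([.6215,-.0815],-.614,.95)
refine([.6215,-.0815],'wA2');s=sense();print(s['time_s'],s['joint_pos'])
p,_=camera("top");cv2.imwrite('pics/top2.png',cv2.resize(p[138:270,175:350,::-1],None,fx=4.5,fy=4.5,interpolation=cv2.INTER_CUBIC))
E
```

```text
gap 0.012930555147168643 F [-1.72337864 -1.18003237  3.9764517 ] [ 0.62139742 -0.08183277  0.09033739]
turned 0.9441386195763002 F [ 3.73356433 -4.91081881 -8.64713062] T [-1.0989527  -0.52002177  0.11956666] [ 0.62136603 -0.08311597  0.08958009]
wA2 1124 ctr [ 0.62152476 -0.08245326] size [0.01335792 0.04250073] ang 0.32976913 z 0.08936384282082657
7.8333 [ 0.5492447   0.53455788 -0.68133187  1.68667463  0.37732275  1.0583497
  1.65362201]
```

View pics/wA2.png

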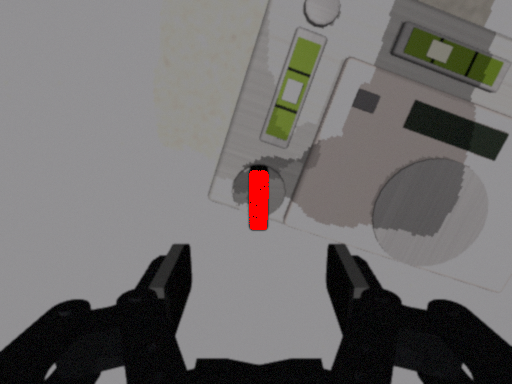

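Bubble A at (292,92) now lies between its marks at (299,70) and (285,108), about 2 mm from the middle. Next is screw B.

Run:
```python
from h import *
B=top(194,250)
movep([B[0],B[1],.2],rot(.3))
c,a=refine(B,'wB');s=sense();print(s['time_s'],s['joint_pos'])
if abs(c-B[:2]).max()<.006 and abs(a-.3)<.12:
    turn(c,a,-.78); print(sense()['joint_pos']); movep([.45,-.3,.3],rot(.3))
p,_=camera("top");print(sense()['time_s']);cv2.imwrite('pics/top3.png',cv2.convertScaleAbs(cv2.resize(p[138:270,175:350,::-1],None,fx=4.5,fy=4.5,interpolation=cv2.INTER_CUBIC),alpha=1.4))
```

```text
wB 1115 ctr [0.48024189 0.12671475] size [0.01348071 0.04217994] ang 0.3133763 z 0.08857630752842141
8.9167 [ 0.31917246  0.34196307 -0.78758793  1.97705073  0.29901236  0.93989912
  1.24937743]
gap 0.013051600052932367 F [-0.79751294 -1.52782175  3.84864569] [0.48060208 0.12638211 0.09047511]
turned -0.7755601194639943 F [-2.36065197 -0.13402027  8.75947107] T [ 0.03848264  0.45250362 -0.06181711] [0.48073781 0.12703412 0.09112723]
[ 0.29419137  0.33826448 -0.77052136  1.97864724  0.29167256  0.93762165
  0.48027318]
15.675
```

View pics/top3.png

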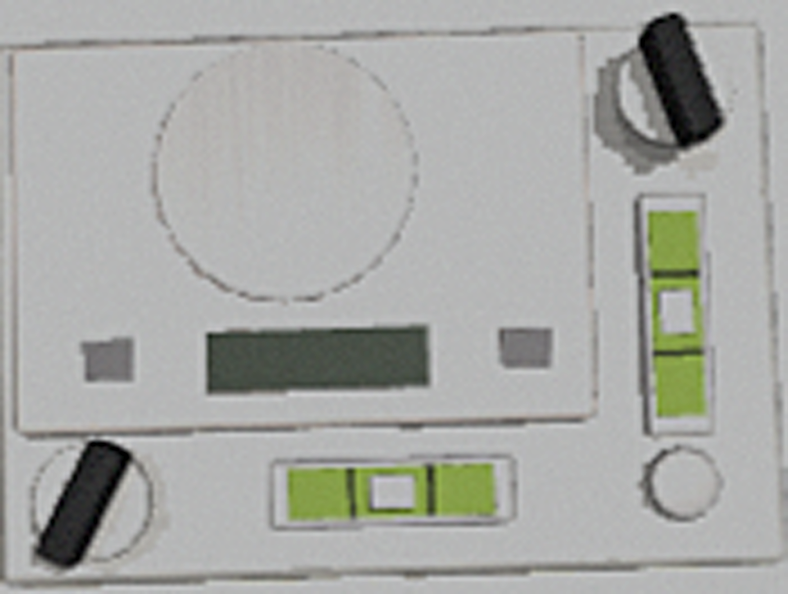

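Both bubbles are centred. Vial A has marks at y=273 and 352 and its bubble at 312; vial B has marks at x=352 and 431 and its bubble at 392. Both are within about 1 mm of the middle, and the arm is clear, so I hand in.

```bash
python3 -c "
from rig import *
s=sense();print(s['time_s'],s['wrist_force'],s['position']);finish_job()"
```

```text
15.675 [-0.16475763 -0.23006101  0.54301025] [ 0.45047262 -0.29863573  0.29967083]
the job is handed in; nothing more can be done
```

Both bubbles now lie between their marks, and the job was handed in at 15.7 s of robot time. I turned screw A anticlockwise by about 0.94 rad and screw B clockwise by about 0.78 rad, then let go of each and moved the arm clear.

- **Bubbles:** The last top view put both within about 1 mm of the middle; the limit is 5.5 mm. An earlier, slanted wrist view had put bubble A about 2 mm off, still within the limit.
- **Arm:** It was 0.3 m above the desk and off to the side at hand-in, with about 0.6 N on the wrist. The highest wrist force I read was about 11 N, but I did not log it continuously.
- **Disagreement:** The two cameras differed by up to 4 mm on the position of screw B. I used the wrist camera's value, and the grip closed cleanly at 13 mm.

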